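Assemble the stacking display stand on the nail bar's sill

ROBOT

A 7-joint arm with a two-finger parallel gripper is mounted at the origin on the work surface. World frame = base frame: x ahead of the robot, y to its left, z up, the work surface at z = 0. Lengths are in m, angles in rad, forces in N, time in s.
With the tool pointing down it reaches from about 0.4 to 0.85 m from the base axis. Payload 10.4 kg.
Tool frame: the origin (TCP) lies between the finger pads; the fingertips stand 14 mm ahead of it and the grasp point (between the pads) lies 5 mm behind it (r.finger_overhang is the z of the fingertips in the tool frame, in m); z points along the fingers, y is the line along which they close (so a half turn about z gives the same grasp; the last joint's range is limited). The gripper opens to 87 mm and grips with 3 to 60 N. Pads are 19 mm wide; open, the fingers measure 117 mm over their backs; the gripper's body (75 mm by 190 mm) begins 51 mm behind the grasp point.
Start: joints at [1.095, 0.332, -0.065, 1.46, 0.022, 1.35, -0.088], TCP at [0.273, -0.562, 0.237] pointing down, gripper open.
Joint ranges: [-2.6, 2.6], [-0.5, 2.12], [-1.47, 1.34], [0.16, 2.42], [-1.27, 4.41], [0.06, 2.06], [-2.6, 2.6]. Speed limits (rad/s): [2.22, 2.22, 2.79, 2.79, 3.14, 3.14, 3.14].

INTERFACE

Orientations are given as a unit quaternion [x, y, z, w].
In Python, from bench import r, optics gives the robot as it stands.
- The arm moves only by the shell command python3 -m pendant 'ROWS' [FORCE]. ROWS is JSON, a list of rows, each a list of 7 numbers: the closure, from -1 (fully open) to 1 (shut), then the shift along the tool's x, y, z scaled (see below), then the turn, a rotation vector about the tool's x, y, z scaled (see below). In form: [[grip, x, y, z, rx, ry, rz], ...]. A call has 1 to 8 rows; each row is the pose to reach, as a shift and turn from the pose commanded when the call began, along the tool's axes at that moment; what a row does not reach only later rows make up. The controller multiplies each number of a shift by 0.3 m and each number of a turn by 120 degrees. A row lasts 1/8 s, in which the tool goes at most 62.5 mm and 10.7 degrees, less where a joint would pass 70% of its speed; a pose out of reach is approached as far as the arm can. A call with a number of a shift or a turn outside -1 to 1 is refused whole. A call with a gripper value outside its range is refused whole. The fingers move at their own pace and stop on an object; FORCE is the grip in N (left out, the last holds). Time passes only in rows, so rows that repeat a pose let the fingers close. It gives the time, the measured TCP pose, the force, the opening and the grip force at its end, in the units of the state.
- r.read_state(): the state, without advancing time (a new reading comes with each control period).
- optics.camera(name): name is "scene" or "top" or "wrist"; returns a dict with "pixels" (400x640x3 uint8, red, green, blue), "vfov" (degrees; the focal length in pixels is half the picture's height over the tangent of half this angle, whatever the lens; pixels are square), "cx", "cy" (the principal point, pixels), "D" ([k1, k2, p1, p2, k3] as OpenCV has them; the pictures are not rectified), "rvec" (rotation vector, rad) and "tvec" (3), from world to camera coordinates, as OpenCV has them. Camera axes: x right, y down, z forward; pixel columns grow to the right and rows downward; lengths in m; the calibration is good to about 2 mm. A picture is of the moment at which its call begins. There is no depth.
- r.close_job(): hands the job in; it is judged then, once.
The state is a dict: "time": time; "joint_positions": joint angles; "joint_vel": joint speeds; "joint_torque": joint torques, N m; "ee_pos": TCP position; "eef_rot": TCP orientation; "ft_force": force on the tool from outside, world axes, zero at the start; "torque": the same for the moment, N m; "width": finger opening in m; "grip_force": force on a finger pad.
Only numpy, scipy, OpenCV 4.12 (cv2) and the standard library are available. Lean on these libraries where they do the work, as an engineer would, in place of code of your own. Each camera call takes 0.05 s, during which the arm holds its last target. There are 200 camera calls.

TASK

Build the tiered display stand on its steel base, one piece at a time from the bottom up: the large tray first, then the medium tray, then the small tray, and last the knob on top. Each piece must sit level with its foot fully home over the column below it. Do not bump the nail lamp or the oval tray, or shift or tip the bottles standing in it.

Things in the scene. Friction and masses are not known exactly. Their poses are not given: they have to be found in the camera images.
- stand_base: fixed base of the stand: dark steel disc 110 mm across, 10 mm thick, with an upright wooden centre column 36 mm across whose flat top is 45 mm above the origin (last 8 mm tapering to 28 mm across). Origin: centre of its underside, z up. It stays where it is; where that is varies.
- tray_large: large round wooden tray, loose, 136 mm across. Ring foot below (outside 54 mm, opening 42 mm, 6 mm deep) slips over any column top; disc from 6 to 14 mm above origin, rim bead to 16.5 mm; upright centre column 36 mm across (grip here), top at 60 mm, last 8 mm tapering to 28 mm across. Origin: centre of its underside, z up. Seated, its origin is 39 mm above the base's origin. 0.14 kg.
- tray_medium: medium round wooden tray, loose, 110 mm across. Ring foot below (outside 54 mm, opening 42 mm, 6 mm deep) slips over any column top; disc from 6 to 14 mm above origin, rim bead to 16.5 mm; upright centre column 36 mm across (grip here), top at 60 mm, last 8 mm tapering to 28 mm across. Origin: centre of its underside, z up. Seated, its origin is 54 mm above the large tray's origin. 0.10 kg.
- tray_small: small round wooden tray, loose, 84 mm across. Ring foot below (outside 54 mm, opening 42 mm, 6 mm deep) slips over any column top; disc from 6 to 14 mm above origin, rim bead to 16.5 mm; upright centre column 36 mm across (grip here), top at 60 mm, last 8 mm tapering to 28 mm across. Origin: centre of its underside, z up. Seated, its origin is 54 mm above the medium tray's origin. 0.075 kg.
- top_knob: loose dark metal knob, 52 mm high: ring foot as on the trays (outside 54 mm, opening 42 mm, 6 mm deep), flange 54 mm across from 6 to 10 mm above the origin, then a stem 28 mm across (grip here) up to 42 mm, narrowing to 20 mm at 50 mm. Origin: centre of its underside, z up. Seated, its origin is 54 mm above the small tray's origin. 0.08 kg.
- nail_lamp: bystander: pink UV nail lamp, fixed, 200 x 190 mm and 96 mm high to the top of its button, at the left end of the sill. Origin: centre of its underside; open front faces its own -x.
- oval_tray: bystander: white plastic oval tray, fixed, 130 mm (its x) by 230 mm (its y), rim 15 mm high, floor 5 mm thick, a glass file and a steel pusher lying in it. Origin: centre of its underside.
- polish_bottle_a: bystander: empty glass polish bottle with black cap, loose, standing in the oval tray, 30 mm across, 72 mm high. Origin: centre of its underside.
- polish_bottle_b: bystander: second such bottle, same size, standing in the oval tray. Origin: centre of its underside.
There are look-alikes about, which are no part of the job. What is shaped like the tray_medium but green is not meant.

How it is judged:
On the way, in this order (a step that is already met when the one before it is completed fails the run):
1. large tray seated on the base's column, let go (horizontal distance between tray_large and stand_base below 0.008 m and z of tray_large in the frame of stand_base between 0.0355 and 0.0425 m and angle between tray_large's own z axis and vertical below 0.07 rad and linear speed of tray_large below 0.02 m/s and angular speed of tray_large below 0.2 rad/s and contact force between tray_large and the fingers below 0.1 N), for 0.2 s.
2. medium tray seated on the large tray's column, let go (horizontal distance between tray_medium and tray_large below 0.008 m and z of tray_medium in the frame of tray_large between 0.0505 and 0.0575 m and angle between tray_medium's own z axis and vertical below 0.07 rad and linear speed of tray_medium below 0.02 m/s and angular speed of tray_medium below 0.2 rad/s and contact force between tray_medium and the fingers below 0.1 N), for 0.2 s.
3. small tray seated on the medium tray's column, let go (horizontal distance between tray_small and tray_medium below 0.008 m and z of tray_small in the frame of tray_medium between 0.0505 and 0.0575 m and angle between tray_small's own z axis and vertical below 0.07 rad and linear speed of tray_small below 0.02 m/s and angular speed of tray_small below 0.2 rad/s and contact force between tray_small and the fingers below 0.1 N), for 0.2 s.
4. knob seated on the small tray's column, let go (horizontal distance between top_knob and tray_small below 0.008 m and z of top_knob in the frame of tray_small between 0.0505 and 0.0575 m and angle between top_knob's own z axis and vertical below 0.07 rad and linear speed of top_knob below 0.02 m/s and angular speed of top_knob below 0.2 rad/s and contact force between top_knob and the fingers below 0.1 N), for 0.2 s.
At the end, for the whole second after the job is handed in: From the bottom up on the base: large tray, medium tray, small tray, knob. Each is centred within 8 mm of the piece below, at its seated height within 3.5 mm, tilted less than 0.07 rad (4 degrees), at rest and released (horizontal distance between tray_large and stand_base below 0.008 m and z of tray_large in the frame of stand_base between 0.0355 and 0.0425 m and angle between each of tray_large, tray_medium, tray_small, top_knob's own z axis and vertical below 0.07 rad and linear speed of each of tray_large, tray_medium, tray_small, top_knob below 0.02 m/s and angular speed of each of tray_large, tray_medium, tray_small, top_knob below 0.2 rad/s and horizontal distance between tray_medium and tray_large below 0.008 m and z of tray_medium in the frame of tray_large between 0.0505 and 0.0575 m and horizontal distance between tray_small and tray_medium below 0.008 m and z of tray_small in the frame of tray_medium between 0.0505 and 0.0575 m and horizontal distance between top_knob and tray_small below 0.008 m and z of top_knob in the frame of tray_small between 0.0505 and 0.0575 m); the robot touches nothing.
It fails at once if polish bottle a shifted more than 20 mm or tipped (distance of polish_bottle_a from where it was at the start of the episode above 0.02 m or angle between polish_bottle_a's own z axis and vertical above 0.35 rad).
It fails at once if polish bottle b shifted more than 20 mm or tipped (distance of polish_bottle_b from where it was at the start of the episode above 0.02 m or angle between polish_bottle_b's own z axis and vertical above 0.35 rad).
It fails at once if the robot bumps the nail lamp (over 5 N) (contact force between nail_lamp and the arm above 5 N or contact force between nail_lamp and the fingers above 5 N).
It fails at once if the robot bumps the oval tray (over 5 N) (contact force between oval_tray and the arm above 5 N or contact force between oval_tray and the fingers above 5 N).
It also fails if it takes over 112 s, if anything falls off the work surface, if the arm or the gripper's body presses on something with over 40 N, if the wrist force passes 120 N, or if a joint passes its speed limit or range.

## Working session

There is one attempt and no reset: what is moved stays moved. The work goes in short steps, Python scripts to look and compute and a shell command to move; the robot and the scene stay as the last step left them, time stands still between calls to the robot, and variables do not carry over. Pictures are saved under pics/ and viewed, at most 14 in all, crops included, and the job is handed in when it is done.

```bash
ls; mkdir -p pics; python3 - <<'E'
from bench import r, optics
import cv2, numpy as np
for n in ("scene","top","wrist"):
    c=optics.camera(n); cv2.imwrite(f"pics/{n}0.png",c["pixels"][:,:,::-1])
    R=cv2.Rodrigues(np.array(c["rvec"],float))[0]
    print(n,c["vfov"],c["cx"],c["cy"],c["D"],(-R.T@np.array(c["tvec"])).round(3),R.round(2).tolist())
s=r.read_state();print(s)
E
```

```text
pics
scene 42.07620678471306 314.97983404212005 201.45172883831003 [-0.12704028  0.          0.          0.          0.        ] [1.519 0.738 0.894] [[-0.57, 0.82, -0.02], [0.52, 0.34, -0.78], [-0.64, -0.46, -0.62]]
top 57.990447968654586 313.5435867533166 194.29845742389693 [-0.01238561  0.          0.          0.          0.        ] [0.519 0.118 1.061] [[-0.01, -1.0, 0.01], [-1.0, 0.01, -0.09], [0.09, -0.01, -1.0]]
wrist 71.30279090834225 314.8143647843808 200.30452786386397 [-0.03594762  0.          0.          0.          0.        ] [ 0.347 -0.528  0.384] [[0.44, -0.9, -0.0], [-0.86, -0.42, 0.29], [-0.26, -0.13, -0.96]]
{'time': 0.15, 'joint_positions': array([ 1.09538151,  0.33270732, -0.06467311,  1.46074043,  0.0215707 ,
        1.34987589, -0.08849337]), 'joint_vel': array([ 0.00033149, -0.00221104, -0.0002991 , -0.00265794, -0.00016952,
        0.00195505, -0.00039047]), 'joint_torque': array([-1.22559381e-03, -6.23631835e+01,  2.36124167e-02, -3.90145862e+01,
       -6.11797487e-02,  3.71334376e-02,  5.08878452e-05]), 'ee_pos': array([ 0.27331464, -0.56177365,  0.23595252]), 'eef_rot': array([ 9.74479961e-01,  2.24473910e-01, -1.28069604e-04, -5.02652046e-04]), 'ft_force': array([ 0.55246284, -0.22469604, -0.51284995]), 'torque': array([0.00510683, 0.06029654, 0.04714502]), 'grip_force': 0.0, 'width': 0.08693090497501808}
```

View pics/top0.png

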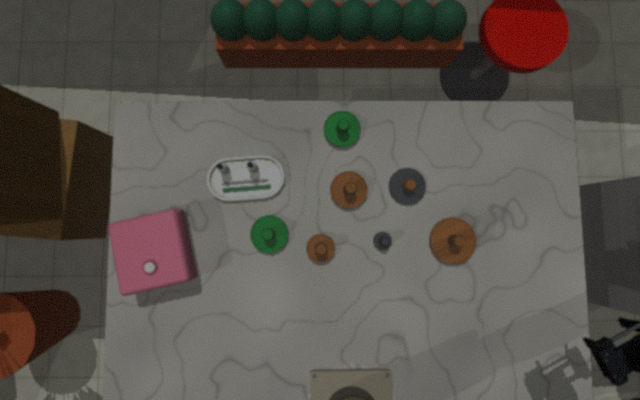

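View pics/scene0.png

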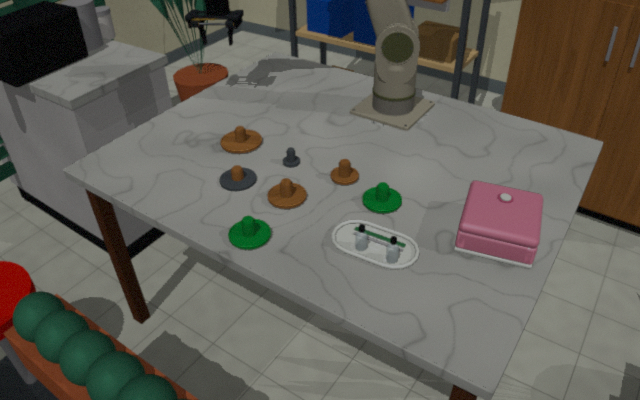

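The top view shows every candidate.
- **Brown trays:** large (453,242), medium (349,190), small (321,248).
- **Green look-alikes, to be left alone:** (342,130) and (270,235).
- **Dark pieces:** base disc with a wooden column (407,187), which could pass for a tray, and the knob (383,241).
- **Bystanders:** oval tray (245,178) and lamp (152,252).

The scene view agrees: large (241,140), medium (287,193), small (344,173), base (238,178), knob (291,158).

Next I'll measure with circle fits on the disc planes and make one close crop to check the choice.

```bash
cat > h.py <<'E'
import cv2, numpy as np
from bench import r, optics
from scipy.optimize import least_squares
def K(c):
    f=200/np.tan(np.radians(c["vfov"])/2); return np.array([[f,0,c["cx"]],[0,f,c["cy"]],[0,0,1.]])
def ray(c,px,z):
    p=cv2.undistortPoints(np.array(px,float).reshape(-1,1,2),K(c),np.array(c["D"],float))[:,0]
    R=cv2.Rodrigues(np.array(c["rvec"],float))[0]; o=-R.T@np.array(c["tvec"],float)
    d=np.c_[p,np.ones(len(p))]@R
    return (o+d*((z-o[2])/d[:,2])[:,None])[:,:2]
def masks(c):
    h=cv2.cvtColor(c["pixels"],cv2.COLOR_RGB2HSV)
    br=cv2.inRange(h,(5,90,40),(18,255,255))
    dk=cv2.inRange(h,(0,0,20),(179,110,88))
    return br,dk
def blob(m,px,rad=40):
    w=np.zeros_like(m); cv2.circle(w,px,rad,255,-1); m=cv2.bitwise_and(m,w)
    n,l,s,cc=cv2.connectedComponentsWithStats(m)
    i=1+np.argmax(s[1:,4]); q=(l==i).astype(np.uint8)
    ct=max(cv2.findContours(q,cv2.RETR_EXTERNAL,cv2.CHAIN_APPROX_NONE)[0],key=len)
    return cv2.convexHull(ct)[:,0].astype(float), s[i,4]
def circ(P,rad=None):
    f=lambda v:np.hypot(P[:,0]-v[0],P[:,1]-v[1])-(rad or v[2])
    s=least_squares(f,[*P.mean(0),.05],loss="soft_l1",f_scale=.001)
    return s.x, np.sqrt((f(s.x)**2).mean())
E
python3 - <<'E'
from h import *
seeds={"large":((453,242),(241,140),.0165),"medium":((349,190),(287,193),.0165),"small":((321,248),(344,173),.0165),"base":((407,187),(238,178),.01)}
for n,i in (("top",0),("scene",1)):
    c=optics.camera(n); br,dk=masks(c)
    for k,v in seeds.items():
        m=dk|br if k=="base" else br
        P,a=blob(m,v[i],32 if i==0 and k=='large' else 24)
        x,e=circ(ray(c,P,v[2])); print(n,k,x.round(4),e.round(4),a)
    h=cv2.cvtColor(c["pixels"],cv2.COLOR_RGB2HSV)
    kn=(383,241) if i==0 else (291,158)
    P,a=blob(dk,kn,15); print(n,"knob",circ(ray(c,P,.01))[0].round(4),a,ray(c,[P.mean(0)],.02).round(4))
    if i==0:
        cv2.imwrite("pics/crop.png",cv2.resize(c["pixels"][110:280,290:490,::-1],None,fx=3.5,fy=3.5,interpolation=cv2.INTER_CUBIC))
E
```

```text
top large [ 0.4773 -0.2983  0.0667] 0.0004 1682
top medium [0.6266 0.0013 0.0534] 0.0005 1055
top small [0.4585 0.0851 0.0402] 0.0005 632
top base [ 0.6361 -0.1719  0.0558] 0.0004 1123
top knob [ 0.4765 -0.0951  0.0285] 311 [[ 0.4759 -0.09  ]]
scene large [ 0.4858 -0.2945  0.0705] 0.0097 810
scene medium [0.6341 0.004  0.057 ] 0.0089 846
scene small [0.4532 0.0781 0.0565] 0.0105 492
scene base [ 0.6446 -0.168   0.0564] 0.0038 710
scene knob [ 0.4647 -0.1009  0.0501] 231 [[ 0.4949 -0.0884]]
```

View pics/crop.png

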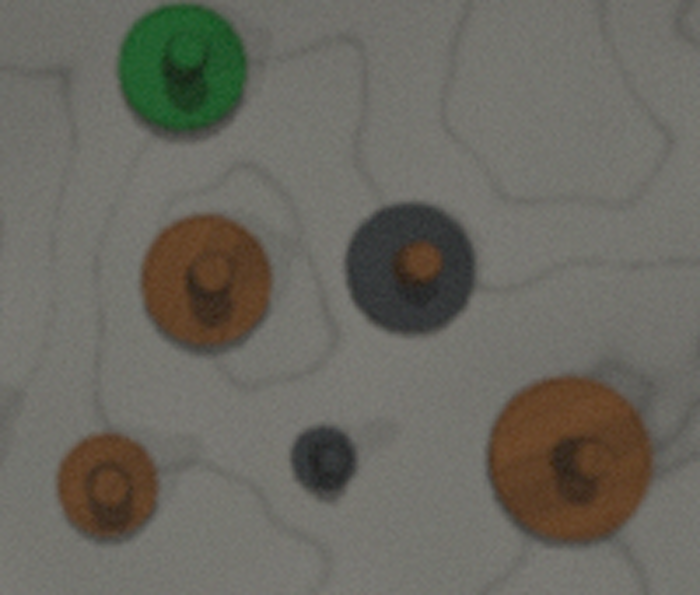

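The crop confirms it: base with wood column at crop (410,265), large tray (570,458), medium brown tray (207,282), small tray (108,485), knob (324,460), and a green decoy (183,67). I'll move above the large tray and square up the tool.

```bash
python3 -m pendant '[[-1,0.2,-0.1,0,0,0,-0.09],[-1,0.4,-0.2,0,0,0,-0.18],[-1,0.6,-0.3,0,0,0,-0.27],[-1,0.8,-0.4,0,0,0,-0.36],[-1,0.996,-0.494,0,0,0,-0.45],[-1,0.996,-0.494,0,0,0,-0.534],[-1,0.996,-0.494,0,0,0,-0.534],[-1,0.996,-0.494,0,0,0,-0.534]]' 25
cat >> h.py <<'E'
def st():
    s=r.read_state(); print("t",round(s["time"],2),"p",s["ee_pos"].round(4),"q",s["eef_rot"].round(4),"w",round(s["width"],4),"g",round(s["grip_force"],1),"f",s["ft_force"].round(1))
    return s
def to(x,y,z):
    "shift numbers for pendant to reach world xyz, from the measured pose"
    from scipy.spatial.transform import Rotation as R
    s=st(); print("shift",(R.from_quat(s["eef_rot"]).inv().apply(np.array([x,y,z])-s["ee_pos"])/.3).round(3))
E
python3 - <<'E'
from h import *
to(.477,-.298,.037)
c=optics.camera("wrist"); cv2.imwrite("pics/w1.png",c["pixels"][:,:,::-1])
E
```

```text
time: 1.25
ee_pos: [0.4763, -0.2995, 0.2364]
eef_rot: [0.709, 0.705, -0.0, -0.0]
ft_force: [-0.9, -0.3, -0.3]
width: 0.0871
grip_force: 0.0
t 1.25 p [ 0.4763 -0.2995  0.2364] q [ 7.089e-01  7.053e-01 -4.000e-04 -0.000e+00] w 0.0871 g 0.0 f [-0.9 -0.3 -0.3]
shift [0.005 0.003 0.665]
```

View pics/w1.png

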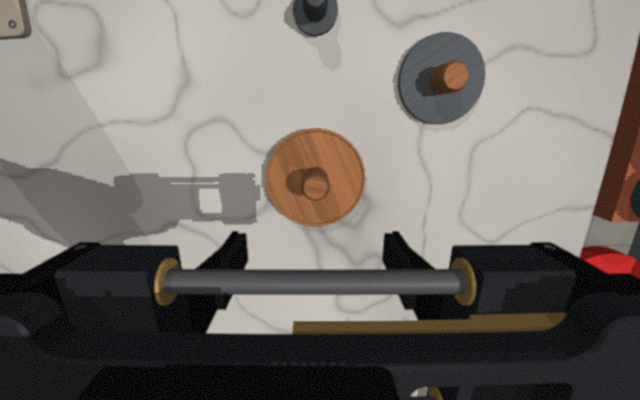

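The wrist view shows the large tray at (315,178), the base at (441,78) and the knob at (314,12). I'll cross-check these positions with circle fits.

```bash
python3 - <<'E'
from h import *
c=optics.camera("wrist"); h=cv2.cvtColor(c["pixels"],cv2.COLOR_RGB2HSV)
print(h[150,315],h[60,410],h[85,475],h[100,100], h[15,330])
br=cv2.inRange(h,(4,80,30),(20,255,255)); dk=cv2.inRange(h,(0,0,20),(179,255,125))
for k,m,px,rad,z in (("large",br,(315,178),58,.0165),("base",dk|br,(441,78),55,.01)):
    P,a=blob(m,px,rad); print(k,circ(ray(c,P,z)),a)
# column tops
P,a=blob(cv2.inRange(h,(4,80,30),(20,255,255)),(448,77),25); 
E
```

```text
[ 13 138 153] [107  18  98] [102  13  98] [ 14  15 190] [90 15 83]
large (array([ 0.47821298, -0.30303881,  0.06701519]), np.float64(0.00017104830058905837)) 7615
base (array([ 0.63620101, -0.17760248,  0.05556833]), np.float64(0.0009231324425336437)) 6427
```

```bash
python3 -m pendant '[[-1,0,0.003,0.15,0,0,0.003],[-1,0,0.003,0.3,0,0,0.003],[-1,0,0.003,0.4,0,0,0.003],[-1,0,0.003,0.4,0,0,0.003]]'
python3 - <<'E'
from h import *
c=optics.camera("wrist"); h=cv2.cvtColor(c["pixels"],cv2.COLOR_RGB2HSV)
br=cv2.inRange(h,(4,80,30),(20,255,255))
P,a=blob(br,(315,200),100); print(circ(ray(c,P,.0165)),a)
cv2.imwrite("pics/w2.png",c["pixels"][:,:,::-1])
c=optics.camera("scene");cv2.imwrite("pics/s2.png",c["pixels"][:,:,::-1])
E
```

```text
time: 1.85
ee_pos: [0.4762, -0.2984, 0.1146]
eef_rot: [0.71, 0.704, -0.001, -0.002]
ft_force: [-0.3, -0.3, 1.1]
width: 0.0876
grip_force: 0.0
(array([ 0.47822025, -0.30285271,  0.06701261]), np.float64(0.0004901412595062249)) 15368
```

View pics/w2.png

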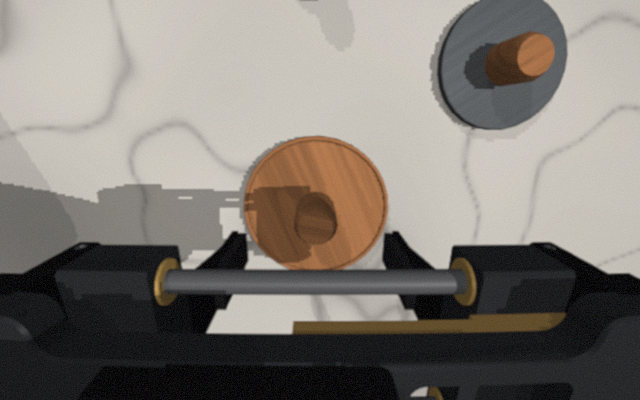

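The closer wrist view puts the tray at (315,203) between the fingers, and gives the same position as before. I'll descend and grip.

```bash
python3 -m pendant '[[-1,-0.01,0.006,0.08,0,0,0],[-1,-0.01,0.006,0.16,0,0,0],[-1,-0.01,0.006,0.23,0,0,0],[-1,-0.01,0.006,0.253,0,0,0],[-1,-0.01,0.006,0.253,0,0,0],[-1,-0.01,0.006,0.253,0,0,0]]'
python3 -m pendant '[[-0.3,0,0,0,0,0,0],[0.2,0,0,0,0,0,0],[1,0,0,0,0,0,0],[1,0,0,0,0,0,0],[1,0,0,0,0,0,0],[1,0,0,0,0,0,0]]' 25
```

```text
time: 2.7
ee_pos: [0.4807, -0.3016, 0.042]
eef_rot: [0.709, 0.705, 0.0, 0.001]
ft_force: [-0.9, 0.1, 0.1]
width: 0.0868
grip_force: 0.0
time: 3.45
ee_pos: [0.4798, -0.3011, 0.0406]
eef_rot: [0.709, 0.705, -0.0, -0.0]
ft_force: [-0.2, 0.8, 0.8]
width: 0.0352
grip_force: 25.2
```

```bash
python3 -m pendant '[[1,0,0,-0.05,0,0,0],[1,0,0,-0.15,0,0,0],[1,0,0,-0.25,0,0,0],[1,0,0,-0.35,0,0,0],[1,0,0,-0.4,0,0,0],[1,0,0,-0.4,0,0,0],[1,0,0,-0.4,0,0,0]]'
python3 - <<'E'
from h import *
s=st()
c=optics.camera("wrist"); h=cv2.cvtColor(c["pixels"],cv2.COLOR_RGB2HSV)
br=cv2.inRange(h,(4,80,30),(20,255,255)); dk=cv2.inRange(h,(0,0,20),(179,60,125))
P,a=blob(br,(315,200),110); print(circ(ray(c,P,s["ee_pos"][2]-.0405+.0165)),a)
cv2.imwrite("pics/w3.png",c["pixels"][:,:,::-1])
E
```

```text
time: 4.32
ee_pos: [0.4794, -0.3008, 0.1595]
eef_rot: [0.709, 0.705, -0.0, -0.001]
ft_force: [-0.2, -0.2, -2.0]
width: 0.0355
grip_force: 25.0
t 4.33 p [ 0.4794 -0.3008  0.1595] q [ 7.092e-01  7.050e-01 -2.000e-04 -8.000e-04] w 0.0355 g 25.0 f [-0.2 -0.2 -2. ]
(array([ 0.48106995, -0.30069684,  0.06566876]), np.float64(0.0011608148971206358)) 19051
```

View pics/w3.png

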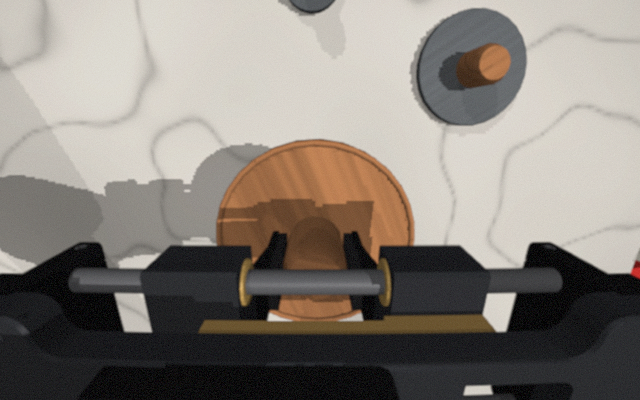

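The large tray is held level at (315,230), and the base is at (472,67). I'll get one more fix on the base from this height.

```bash
python3 - <<'E'
from h import *
for n,px,rad,pc in (("wrist",(472,67),65,(492,61)),("top",(407,187),24,(409,185))):
    c=optics.camera(n); h=cv2.cvtColor(c["pixels"],cv2.COLOR_RGB2HSV)
    br=cv2.inRange(h,(4,80,30),(20,255,255)); dk=cv2.inRange(h,(0,0,20),(179,110,125 if n=="wrist" else 88))
    P,a=blob(dk|br,px,rad); x,e=circ(ray(c,P,.01)); print(n,"disc",x.round(4),e.round(4),a)
    h2=cv2.inRange(h,(4,110,90 if n=="top" else 135),(20,255,255)); P,a=blob(h2,pc,9 if n=="top" else 22); x,e=circ(ray(c,P,.045)); print(" coltop",x.round(4),e.round(4),a)
to(.6365,-.175,.16)
E
```

```text
wrist disc [ 0.6365 -0.1773  0.055 ] 0.0007 10093
 coltop [ 0.6387 -0.1762  0.0138] 0.0003 833
top disc [ 0.636  -0.1719  0.0553] 0.0006 1105
 coltop [ 0.6387 -0.1726  0.0123] 0.0005 62
t 4.47 p [ 0.4795 -0.3008  0.1595] q [ 7.092e-01  7.050e-01 -2.000e-04 -9.000e-04] w 0.0352 g 25.0 f [ 0.7 -0.8 -2.1]
shift [ 0.422  0.521 -0.002]
```

```bash
python3 -m pendant '[[1,0.05,0.06,0,0,0,0],[1,0.14,0.17,0,0,0,0],[1,0.24,0.3,0,0,0,0],[1,0.34,0.42,0,0,0,0],[1,0.4,0.5,0,0,0,0],[1,0.422,0.523,0,0,0,0],[1,0.422,0.523,0,0,0,0],[1,0.422,0.523,0,0,0,0]]'
python3 - <<'E'
from h import *
to(.637,-.175,.0405+.039+.012)
c=optics.camera("wrist"); cv2.imwrite("pics/w4.png",c["pixels"][:,:,::-1])
E
```

```text
time: 5.48
ee_pos: [0.6367, -0.177, 0.1605]
eef_rot: [0.71, 0.704, -0.001, 0.0]
ft_force: [-0.1, -0.2, -0.7]
width: 0.0351
grip_force: 25.0
t 5.47 p [ 0.6367 -0.177   0.1605] q [ 7.098e-01  7.044e-01 -5.000e-04  1.000e-04] w 0.0351 g 25.0 f [-0.1 -0.2 -0.7]
shift [0.007 0.001 0.23 ]
```

```bash
python3 -m pendant '[[1,0.005,0.001,0.06,0,0,0],[1,0.005,0.001,0.13,0,0,0],[1,0.005,0.001,0.19,0,0,0],[1,0.005,0.001,0.22,0,0,0],[1,0.005,0.001,0.22,0,0,0],[1,0.005,0.001,0.22,0,0,0]]'
python3 -m pendant '[[1,0,0,0.008,0,0,0],[1,0,0,0.016,0,0,0],[1,0,0,0.024,0,0,0],[1,0,0,0.032,0,0,0],[1,0,0,0.04,0,0,0],[1,0,0,0.04,0,0,0],[1,0,0,0.04,0,0,0]]'
```

```text
time: 6.28
ee_pos: [0.6384, -0.1739, 0.0954]
eef_rot: [0.709, 0.705, 0.0, 0.001]
ft_force: [0.1, -0.3, -2.0]
width: 0.0352
grip_force: 25.0
time: 7.15
ee_pos: [0.638, -0.1739, 0.0827]
eef_rot: [0.709, 0.705, 0.0, 0.0]
ft_force: [0.4, 0.3, -2.0]
width: 0.0353
grip_force: 25.0
```

```bash
python3 -m pendant '[[1,0,0,0.004,0,0,0],[1,0,0,0.007,0,0,0],[1,0,0,0.01,0,0,0],[1,0,0,0.012,0,0,0],[1,0,0,0.012,0,0,0],[1,0,0,0.012,0,0,0]]'
```

```text
time: 7.9
ee_pos: [0.638, -0.1739, 0.0796]
eef_rot: [0.709, 0.705, -0.0, 0.0]
ft_force: [-3.9, 0.4, 5.4]
width: 0.035
grip_force: 25.0
```

It made contact at the expected seated height. I'll release and lift.

```bash
python3 -m pendant '[[0.1,0,0,-0.002,0,0,0],[-0.4,0,0,-0.002,0,0,0],[-1,0,0,-0.002,0,0,0],[-1,0,0,-0.002,0,0,0],[-1,0,0,-0.002,0,0,0]]'
python3 -m pendant '[[-1,0,0,-0.08,0,0,0],[-1,0,0,-0.2,0,0,0],[-1,0,0,-0.35,0,0,0],[-1,0,0,-0.5,0,0,0],[-1,0,0,-0.5,0,0,0],[-1,0,0,-0.5,0,0,0],[-1,0,0,-0.5,0,0,0]]'
cat >> h.py <<'E'
def look(px,rad,z,zc,name="wrist",pc=None,vmin=60):
    c=optics.camera(name); h=cv2.cvtColor(c["pixels"],cv2.COLOR_RGB2HSV)
    P,a=blob(cv2.inRange(h,(4,80,30),(20,255,255)),px,rad); x,e=circ(ray(c,P,z)); print(name,"disc",x.round(4),e.round(4),a)
    return c
E
python3 - <<'E'
from h import *
st()
look((407,187),35,.0555,0,"top")
c=look((315,200),110,.0555,0)
cv2.imwrite("pics/w5.png",c["pixels"][:,:,::-1])
E
```

```text
time: 8.52
ee_pos: [0.638, -0.1739, 0.0796]
eef_rot: [0.709, 0.705, 0.0, 0.0]
ft_force: [-0.2, 0.7, -0.1]
width: 0.0711
grip_force: 0.0
time: 9.4
ee_pos: [0.6373, -0.1739, 0.2281]
eef_rot: [0.709, 0.705, -0.001, -0.001]
ft_force: [0.6, -0.1, 0.9]
width: 0.087
grip_force: 0.0
t 9.4 p [ 0.6373 -0.1739  0.2281] q [ 7.092e-01  7.050e-01 -6.000e-04 -1.000e-03] w 0.087 g 0.0 f [ 0.6 -0.1  0.9]
top disc [ 0.6379 -0.1706  0.0662] 0.0023 1598
wrist disc [ 0.6398 -0.1757  0.0668] 0.0002 9730
```

View pics/w5.png

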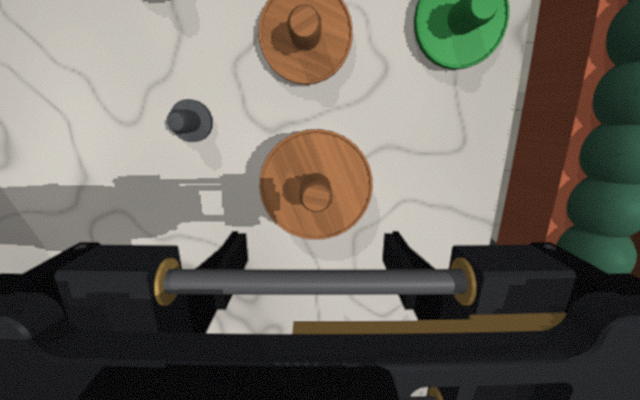

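The large tray sits level on the base at (316,184), with its fitted radius matching the seated height. The medium tray is at (305,35) and the knob at (190,121). I'll measure the medium tray relative to the large one from this view.

```bash
python3 - <<'E'
from h import *
look((305,35),58,.0165,0)
look((349,190),24,.0165,0,"top")
to(.627,-.001,.16)
E
```

```text
wrist disc [ 0.6287 -0.0031  0.054 ] 0.0002 6633
top disc [0.6265 0.0014 0.0537] 0.0004 1067
t 9.6 p [ 0.6377 -0.1738  0.2289] q [ 7.092e-01  7.050e-01 -3.000e-04 -5.000e-04] w 0.0871 g 0.0 f [-0.1  0.   0.1]
shift [ 0.576 -0.039  0.23 ]
```

```bash
python3 -m pendant '[[-1,0.1,-0.007,0,0,0,0],[-1,0.25,-0.017,0,0,0,0],[-1,0.4,-0.028,0.03,0,0,0],[-1,0.53,-0.037,0.1,0,0,0],[-1,0.575,-0.039,0.2,0,0,0],[-1,0.575,-0.039,0.3,0,0,0],[-1,0.575,-0.039,0.3,0,0,0],[-1,0.575,-0.039,0.3,0,0,0]]'
python3 - <<'E'
from h import *
c=look((315,200),110,.0165,0)
to(.6267,-.0013,.04)
E
```

```text
time: 10.6
ee_pos: [0.6278, -0.0016, 0.1408]
eef_rot: [0.709, 0.705, 0.0, 0.0]
ft_force: [0.6, -0.3, 0.8]
width: 0.087
grip_force: 0.0
wrist disc [ 0.6287 -0.0015  0.054 ] 0.0002 8544
t 10.65 p [ 0.6281 -0.0015  0.1412] q [7.094e-01 7.048e-01 7.000e-04 8.000e-04] w 0.0869 g 0.0 f [0.2 0.2 0.8]
shift [ 0.001 -0.005  0.337]
```

```bash
python3 -m pendant '[[-1,0,-0.004,0.08,0,0,0],[-1,0,-0.004,0.18,0,0,0],[-1,0,-0.004,0.27,0,0,0],[-1,0,-0.004,0.337,0,0,0],[-1,0,-0.004,0.337,0,0,0],[-1,0,-0.004,0.337,0,0,0],[-1,0,-0.004,0.337,0,0,0]]'
python3 -m pendant '[[-0.3,0,0,0,0,0,0],[0.2,0,0,0,0,0,0],[1,0,0,0,0,0,0],[1,0,0,0,0,0,0],[1,0,0,0,0,0,0],[1,0,0,0,0,0,0]]' 25
```

```text
time: 11.52
ee_pos: [0.6269, -0.0013, 0.0399]
eef_rot: [0.709, 0.705, 0.001, 0.001]
ft_force: [0.5, 0.3, -1.0]
width: 0.0869
grip_force: 0.0
time: 12.28
ee_pos: [0.6261, -0.0013, 0.0385]
eef_rot: [0.709, 0.705, -0.0, 0.0]
ft_force: [0.4, -0.3, -1.4]
width: 0.0351
grip_force: 25.2
```

```bash
python3 -m pendant '[[1,0,0,-0.05,0,0,0],[1,0,0,-0.15,0,0,0],[1,0,0,-0.27,0,0,0],[1,0,0,-0.4,0,0,0],[1,0,0,-0.49,0,0,0],[1,0,0,-0.49,0,0,0],[1,0,0,-0.49,0,0,0]]'
python3 - <<'E'
from h import *
to(.6378,-.1739,.186)
E
```

```text
time: 13.15
ee_pos: [0.6256, -0.0014, 0.1851]
eef_rot: [0.709, 0.705, -0.0, -0.0]
ft_force: [0.7, 0.4, -1.3]
width: 0.0352
grip_force: 25.0
t 13.15 p [ 0.6256 -0.0014  0.1851] q [ 7.092e-01  7.050e-01 -3.000e-04 -2.000e-04] w 0.0352 g 25.0 f [ 0.7  0.4 -1.3]
shift [-0.575  0.044 -0.003]
```

```bash
python3 -m pendant '[[1,-0.08,0.006,0,0,0,0],[1,-0.22,0.017,0,0,0,0],[1,-0.37,0.028,0,0,0,0],[1,-0.5,0.038,0,0,0,0],[1,-0.56,0.043,0,0,0,0],[1,-0.575,0.044,0,0,0,0],[1,-0.575,0.044,0,0,0,0],[1,-0.575,0.044,0,0,0,0]]'
python3 -m pendant '[[1,0,0,0.04,0,0,0],[1,0,0,0.09,0,0,0],[1,0,0,0.13,0,0,0],[1,0,0,0.14,0,0,0],[1,0,0,0.14,0,0,0],[1,0,0,0.14,0,0,0]]'
python3 - <<'E'
from h import *
to(.6378,-.1739,.1315)
E
```

```text
time: 14.15
ee_pos: [0.6385, -0.1718, 0.1857]
eef_rot: [0.708, 0.706, 0.0, -0.0]
ft_force: [0.3, -0.0, -0.9]
width: 0.0352
grip_force: 25.0
time: 14.9
ee_pos: [0.6385, -0.174, 0.1441]
eef_rot: [0.709, 0.705, 0.0, 0.0]
ft_force: [-1.0, -0.9, -0.8]
width: 0.0353
grip_force: 25.0
t 14.9 p [ 0.6385 -0.174   0.1441] q [7.092e-01 7.050e-01 2.000e-04 4.000e-04] w 0.0353 g 25.0 f [-1.  -0.9 -0.8]
shift [ 0.    -0.003  0.042]
```

```bash
python3 -m pendant '[[1,0,-0.001,0.008,0,0,0],[1,0,-0.001,0.016,0,0,0],[1,0,-0.001,0.024,0,0,0],[1,0,-0.001,0.032,0,0,0],[1,0,-0.001,0.038,0,0,0],[1,0,-0.001,0.043,0,0,0],[1,0,-0.001,0.043,0,0,0],[1,0,-0.001,0.043,0,0,0]]'
```

```text
time: 15.9
ee_pos: [0.6381, -0.1739, 0.1315]
eef_rot: [0.709, 0.705, 0.0, 0.0]
ft_force: [-3.2, -0.3, 5.5]
width: 0.0352
grip_force: 25.0
```

Seated at exactly the expected height, so release.

```bash
python3 -m pendant '[[0.1,0,0,-0.001,0,0,0],[-0.4,0,0,-0.001,0,0,0],[-1,0,0,-0.001,0,0,0],[-1,0,0,-0.001,0,0,0],[-1,0,0,-0.001,0,0,0]]'
python3 -m pendant '[[-1,0,0,-0.08,0,0,0],[-1,0,0,-0.2,0,0,0],[-1,0,0,-0.33,0,0,0],[-1,0,0,-0.43,0,0,0],[-1,0,0,-0.43,0,0,0],[-1,0,0,-0.43,0,0,0],[-1,0,0,-0.43,0,0,0]]'
python3 - <<'E'
from h import *
look((315,200),75,.1095,0)
look((320,248),22,.0165,0,"top")
c=optics.camera("wrist");cv2.imwrite("pics/w6.png",c["pixels"][:,:,::-1])
to(.4585,.083,.26)
E
```

```text
time: 16.52
ee_pos: [0.6379, -0.1739, 0.1309]
eef_rot: [0.709, 0.705, -0.0, 0.0]
ft_force: [-1.0, -0.7, 0.1]
width: 0.0712
grip_force: 0.0
time: 17.4
ee_pos: [0.6375, -0.1738, 0.2586]
eef_rot: [0.709, 0.705, -0.001, -0.001]
ft_force: [0.6, -0.1, 0.3]
width: 0.0871
grip_force: 0.0
wrist disc [ 0.64   -0.1668  0.0589] 0.0015 8804
top disc [0.4584 0.0848 0.0406] 0.0004 647
t 17.55 p [ 0.6377 -0.1739  0.2592] q [ 7.092e-01  7.050e-01 -3.000e-04 -5.000e-04] w 0.0869 g 0.0 f [ 0.5 -0.5  0.6]
shift [ 0.853 -0.602 -0.002]
```

View pics/w6.png

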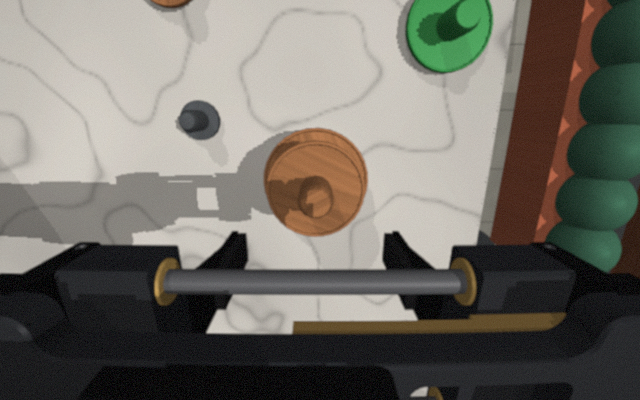

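The medium tray is seated and concentric on the large one at (316,185). Next I'll go above the small tray.

```bash
python3 -m pendant '[[-1,0.1,-0.07,0,0,0,0],[-1,0.25,-0.18,0,0,0,0],[-1,0.4,-0.29,0,0,0,0],[-1,0.55,-0.39,0,0,0,0],[-1,0.7,-0.5,0.1,0,0,0],[-1,0.8,-0.57,0.2,0,0,0],[-1,0.851,-0.6,0.35,0,0,0],[-1,0.851,-0.6,0.4,0,0,0]]'
python3 -m pendant '[[-1,0,0,0,0,0,0],[-1,0,0,0,0,0,0]]'
python3 - <<'E'
from h import *
c=look((315,200),110,.0165,0)
to(.4587,.0823,.0385)
E
```

```text
time: 18.55
ee_pos: [0.4577, 0.0831, 0.1381]
eef_rot: [0.708, 0.706, -0.001, -0.001]
ft_force: [-0.0, 0.3, 0.3]
width: 0.0863
grip_force: 0.0
time: 18.8
ee_pos: [0.4608, 0.0818, 0.1413]
eef_rot: [0.71, 0.704, 0.001, 0.001]
ft_force: [0.1, -0.5, 0.4]
width: 0.087
grip_force: 0.0
wrist disc [0.4598 0.0825 0.0412] 0.0002 4960
t 18.85 p [0.4608 0.0819 0.1413] q [7.097e-01 7.045e-01 8.000e-04 7.000e-04] w 0.0866 g 0.0 f [-0.5 -0.  -0.1]
shift [ 0.001 -0.008  0.343]
```

```bash
python3 -m pendant '[[-1,0.001,-0.006,0.08,0,0,0],[-1,0.001,-0.006,0.18,0,0,0],[-1,0.001,-0.006,0.27,0,0,0],[-1,0.001,-0.006,0.34,0,0,0],[-1,0.001,-0.006,0.34,0,0,0],[-1,0.001,-0.006,0.34,0,0,0],[-1,0.001,-0.006,0.34,0,0,0]]'
python3 -m pendant '[[-0.3,0,0,0,0,0,0],[0.2,0,0,0,0,0,0],[1,0,0,0,0,0,0],[1,0,0,0,0,0,0],[1,0,0,0,0,0,0],[1,0,0,0,0,0,0]]' 25
python3 -m pendant '[[1,0,0,-0.05,0,0,0],[1,0,0,-0.15,0,0,0],[1,0,0,-0.3,0,0,0],[1,0,0,-0.45,0,0,0],[1,0,0,-0.6,0,0,0],[1,0,0,-0.67,0,0,0],[1,0,0,-0.67,0,0,0],[1,0,0,-0.67,0,0,0]]'
python3 - <<'E'
from h import *
to(.638,-.1739,.240)
E
```

```text
time: 19.73
ee_pos: [0.4586, 0.0828, 0.0391]
eef_rot: [0.709, 0.705, 0.001, 0.001]
ft_force: [-0.3, -0.5, -0.6]
width: 0.0871
grip_force: 0.0
time: 20.48
ee_pos: [0.4577, 0.0828, 0.0379]
eef_rot: [0.709, 0.705, 0.0, 0.0]
ft_force: [0.4, -0.1, 0.8]
width: 0.0351
grip_force: 25.2
time: 21.48
ee_pos: [0.4571, 0.0827, 0.2383]
eef_rot: [0.709, 0.705, -0.0, -0.0]
ft_force: [-0.1, -0.3, -0.7]
width: 0.035
grip_force: 25.0
t 21.48 p [0.4571 0.0827 0.2383] q [ 7.091e-01  7.051e-01 -4.000e-04 -2.000e-04] w 0.035 g 25.0 f [-0.1 -0.3 -0.7]
shift [-0.852  0.608 -0.006]
```

```bash
python3 -m pendant '[[1,-0.08,0.057,0,0,0,0],[1,-0.2,0.143,0,0,0,0],[1,-0.34,0.243,0,0,0,0],[1,-0.48,0.343,0,0,0,0],[1,-0.62,0.443,0,0,0,0],[1,-0.75,0.535,0,0,0,0],[1,-0.83,0.592,0,0,0,0],[1,-0.851,0.607,0,0,0,0]]'
python3 -m pendant '[[1,0,0,0,0,0,0],[1,0,0,0,0,0,0],[1,0,0,0.04,0,0,0],[1,0,0,0.08,0,0,0],[1,0,0,0.12,0,0,0],[1,0,0,0.135,0,0,0],[1,0,0,0.135,0,0,0],[1,0,0,0.135,0,0,0]]'
python3 - <<'E'
from h import *
to(.638,-.1735,.1849)
E
```

```text
time: 22.48
ee_pos: [0.638, -0.1751, 0.2366]
eef_rot: [0.71, 0.704, -0.001, -0.001]
ft_force: [0.7, 0.2, -0.1]
width: 0.035
grip_force: 25.0
time: 23.48
ee_pos: [0.6385, -0.1736, 0.1989]
eef_rot: [0.709, 0.705, 0.0, 0.0]
ft_force: [-0.5, 0.3, -0.7]
width: 0.0354
grip_force: 25.0
t 23.48 p [ 0.6385 -0.1736  0.1989] q [7.092e-01 7.050e-01 2.000e-04 3.000e-04] w 0.0354 g 25.0 f [-0.5  0.3 -0.7]
shift [ 0.    -0.002  0.047]
```

```bash
python3 -m pendant '[[1,0,-0.001,0.01,0,0,0],[1,0,-0.001,0.018,0,0,0],[1,0,-0.001,0.026,0,0,0],[1,0,-0.001,0.034,0,0,0],[1,0,-0.001,0.042,0,0,0],[1,0,-0.001,0.048,0,0,0],[1,0,-0.001,0.048,0,0,0],[1,0,-0.001,0.048,0,0,0]]'
```

```text
time: 24.48
ee_pos: [0.6383, -0.1736, 0.185]
eef_rot: [0.709, 0.705, 0.0, 0.001]
ft_force: [-0.7, 0.5, 5.2]
width: 0.0349
grip_force: 25.0
```

```bash
python3 -m pendant '[[0.1,0,0,-0.001,0,0,0],[-0.4,0,0,-0.001,0,0,0],[-1,0,0,-0.001,0,0,0],[-1,0,0,-0.001,0,0,0],[-1,0,0,-0.001,0,0,0]]'
python3 -m pendant '[[-1,0,0,-0.08,0,0,0],[-1,0,0,-0.2,0,0,0],[-1,0,0,-0.33,0,0,0],[-1,0,0,-0.36,0,0,0],[-1,0,0,-0.36,0,0,0],[-1,0,0,-0.36,0,0,0],[-1,0,0,-0.36,0,0,0]]'
python3 - <<'E'
from h import *
c=optics.camera("wrist");cv2.imwrite("pics/w7.png",c["pixels"][:,:,::-1])
to(.477,-.0965,.29)
E
```

```text
time: 25.1
ee_pos: [0.6379, -0.1735, 0.1843]
eef_rot: [0.709, 0.705, -0.0, -0.0]
ft_force: [-0.3, 0.6, -0.2]
width: 0.0712
grip_force: 0.0
time: 25.98
ee_pos: [0.6375, -0.1736, 0.291]
eef_rot: [0.709, 0.705, -0.001, -0.001]
ft_force: [-0.5, 0.1, 0.3]
width: 0.0871
grip_force: 0.0
t 26.02 p [ 0.6376 -0.1736  0.2913] q [ 7.092e-01  7.050e-01 -4.000e-04 -6.000e-04] w 0.0865 g 0.0 f [-0.2 -0.1  0.8]
shift [ 0.254 -0.537  0.005]
```

View pics/w7.png

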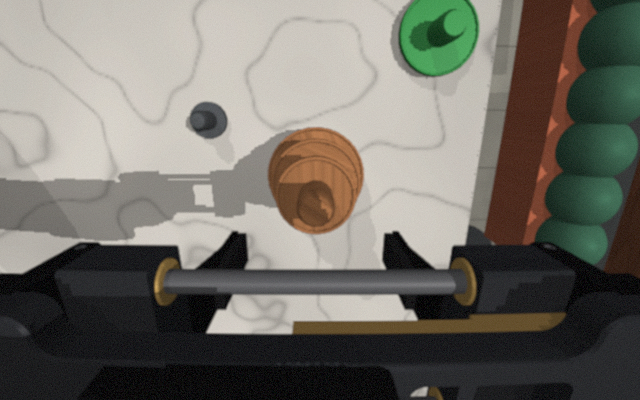

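All three trays are stacked concentrically around (316,185). The knob is at (208,121). I'll move above the knob at height, then measure.

```bash
python3 -m pendant '[[-1,0.04,-0.09,0,0,0,0],[-1,0.11,-0.24,0,0,0,0],[-1,0.18,-0.39,0,0,0,0],[-1,0.254,-0.537,0.05,0,0,0],[-1,0.254,-0.537,0.2,0,0,0],[-1,0.254,-0.537,0.4,0,0,0],[-1,0.254,-0.537,0.5,0,0,0],[-1,0.254,-0.537,0.5,0,0,0]]'
python3 -m pendant '[[-1,0,0,0,0,0,0],[-1,0,0,0,0,0,0]]'
python3 - <<'E'
from h import *
c=optics.camera("wrist"); h=cv2.cvtColor(c["pixels"],cv2.COLOR_RGB2HSV)
cv2.imwrite("pics/w8.png",c["pixels"][:,:,::-1])
m=cv2.inRange(h,(0,0,15),(179,70,115)); 
P,a=blob(m,(315,195),50); print(circ(ray(c,P,.01)),a,P.min(0),P.max(0))
st()
E
```

```text
time: 27.02
ee_pos: [0.4757, -0.0961, 0.1404]
eef_rot: [0.709, 0.705, -0.001, -0.002]
ft_force: [0.5, -0.1, 0.4]
width: 0.0867
grip_force: 0.0
time: 27.28
ee_pos: [0.4783, -0.0966, 0.1439]
eef_rot: [0.709, 0.705, 0.001, 0.001]
ft_force: [-0.9, 0.1, -0.3]
width: 0.0869
grip_force: 0.0
(array([ 0.478342  , -0.09804727,  0.0270961 ]), np.float64(0.00026906185736715163)) 2010 [288. 170.] [338. 219.]
t 27.32 p [ 0.4781 -0.0966  0.1437] q [7.092e-01 7.050e-01 5.000e-04 1.100e-03] w 0.087 g 0.0 f [-0.5 -0.2  0.2]
```

View pics/w8.png

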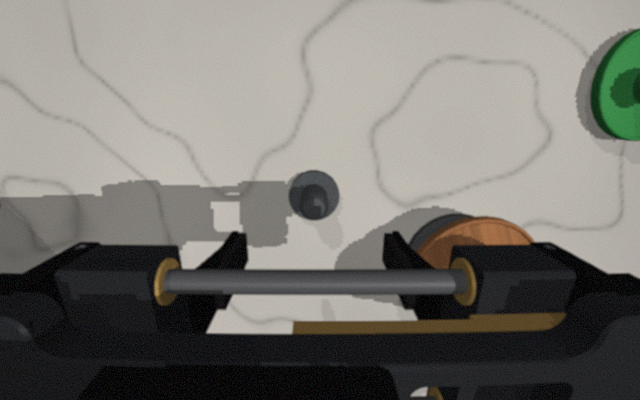

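The knob is at (313,195) with a clean fit; the stack is at the lower right, clear of the fingers. I'll descend and grip the stem.

```bash
python3 -m pendant '[[-1,-0.005,-0.004,0.08,0,0,0],[-1,-0.005,-0.004,0.18,0,0,0],[-1,-0.005,-0.004,0.27,0,0,0],[-1,-0.005,-0.004,0.35,0,0,0],[-1,-0.005,-0.004,0.379,0,0,0],[-1,-0.005,-0.004,0.379,0,0,0],[-1,-0.005,-0.004,0.379,0,0,0]]'
python3 -m pendant '[[-0.3,0,0,0,0,0,0],[0.2,0,0,0,0,0,0],[1,0,0,0,0,0,0],[1,0,0,0,0,0,0],[1,0,0,0,0,0,0],[1,0,0,0,0,0,0]]' 25
```

```text
time: 28.2
ee_pos: [0.4769, -0.0981, 0.0298]
eef_rot: [0.709, 0.705, 0.0, 0.001]
ft_force: [0.1, -0.4, -0.8]
width: 0.087
grip_force: 0.0
time: 28.95
ee_pos: [0.4761, -0.098, 0.0286]
eef_rot: [0.709, 0.705, -0.0, 0.0]
ft_force: [0.4, 0.0, -0.6]
width: 0.0351
grip_force: 0.0
```

```bash
python3 -m pendant '[[1,0,0,0,0,0,0],[1,0,0,0,0,0,0],[1,0,0,0,0,0,0],[1,0,0,0,0,0,0]]' 25
```

```text
time: 29.45
ee_pos: [0.4761, -0.0979, 0.0287]
eef_rot: [0.709, 0.705, -0.0, 0.0]
ft_force: [0.7, 1.0, -0.0]
width: 0.0268
grip_force: 25.0
```

```bash
python3 -m pendant '[[1,0,0,-0.05,0,0,0],[1,0,0,-0.18,0,0,0],[1,0,0,-0.34,0,0,0],[1,0,0,-0.5,0,0,0],[1,0,0,-0.66,0,0,0],[1,0,0,-0.78,0,0,0],[1,0,0,-0.82,0,0,0],[1,0,0,-0.82,0,0,0]]'
python3 -m pendant '[[1,0,0,0,0,0,0],[1,0,0,0,0,0,0]]'
python3 - <<'E'
from h import *
to(.638,-.1737,.274)
E
```

```text
time: 30.45
ee_pos: [0.4761, -0.0978, 0.2749]
eef_rot: [0.709, 0.705, 0.0, 0.0]
ft_force: [0.6, 0.4, -1.3]
width: 0.0272
grip_force: 25.0
time: 30.7
ee_pos: [0.4755, -0.0978, 0.2734]
eef_rot: [0.709, 0.705, -0.0, -0.001]
ft_force: [0.9, 0.4, -0.2]
width: 0.0271
grip_force: 25.0
t 30.7 p [ 0.4755 -0.0978  0.2734] q [ 7.092e-01  7.051e-01 -5.000e-04 -9.000e-04] w 0.0271 g 25.0 f [ 0.9  0.4 -0.2]
shift [-0.25   0.543 -0.003]
```

```bash
python3 -m pendant '[[1,-0.03,0.06,0,0,0,0],[1,-0.08,0.17,0,0,0,0],[1,-0.14,0.3,0,0,0,0],[1,-0.19,0.42,0,0,0,0],[1,-0.235,0.51,0,0,0,0],[1,-0.251,0.543,0,0,0,0],[1,-0.251,0.543,0,0,0,0],[1,-0.251,0.543,0,0,0,0]]'
python3 -m pendant '[[1,0,0,0,0,0,0],[1,0,0,0.03,0,0,0],[1,0,0,0.06,0,0,0],[1,0,0,0.09,0,0,0],[1,0,0,0.1,0,0,0],[1,0,0,0.1,0,0,0],[1,0,0,0.1,0,0,0]]'
python3 - <<'E'
from h import *
to(.638,-.1737,.2297)
E
```

```text
time: 31.7
ee_pos: [0.6379, -0.1735, 0.2749]
eef_rot: [0.709, 0.705, -0.0, 0.0]
ft_force: [-0.9, 0.3, -1.3]
width: 0.0274
grip_force: 25.0
time: 32.58
ee_pos: [0.6387, -0.1742, 0.245]
eef_rot: [0.709, 0.705, 0.0, 0.0]
ft_force: [-1.0, 0.5, -1.1]
width: 0.0272
grip_force: 25.0
t 32.58 p [ 0.6387 -0.1742  0.245 ] q [7.092e-01 7.050e-01 2.000e-04 3.000e-04] w 0.0272 g 25.0 f [-1.   0.5 -1.1]
shift [ 0.002 -0.002  0.051]
```

```bash
python3 -m pendant '[[1,0.001,-0.002,0.01,0,0,0],[1,0.001,-0.002,0.02,0,0,0],[1,0.001,-0.002,0.029,0,0,0],[1,0.001,-0.002,0.037,0,0,0],[1,0.001,-0.002,0.045,0,0,0],[1,0.001,-0.002,0.052,0,0,0],[1,0.001,-0.002,0.052,0,0,0],[1,0.001,-0.002,0.052,0,0,0]]'
```

```text
time: 33.58
ee_pos: [0.6382, -0.1739, 0.2297]
eef_rot: [0.709, 0.705, 0.0, 0.0]
ft_force: [-0.7, -0.1, 5.5]
width: 0.027
grip_force: 25.0
```

Seated at the expected height. I'll release, back off and check.

```bash
python3 -m pendant '[[0.3,0,0,-0.001,0,0,0],[-0.2,0,0,-0.001,0,0,0],[-1,0,0,-0.001,0,0,0],[-1,0,0,-0.001,0,0,0],[-1,0,0,-0.001,0,0,0],[-1,0,0,-0.001,0,0,0]]'
python3 -m pendant '[[-1,0,0,-0.06,0,0,0],[-1,0,0,-0.15,0,0,0],[-1,0,0,-0.25,0,0,0],[-1,0,0,-0.33,0,0,0],[-1,0,0,-0.33,0,0,0],[-1,0,0,-0.33,0,0,0],[-1,0,0,-0.33,0,0,0]]'
python3 -m pendant '[[-1,0.05,-0.1,0,0,0,0],[-1,0.15,-0.25,0,0,0,0],[-1,0.25,-0.4,0,0,0,0],[-1,0.35,-0.55,0,0,0,0],[-1,0.35,-0.55,0,0,0,0],[-1,0.35,-0.55,0,0,0,0],[-1,0.35,-0.55,0,0,0,0],[-1,0.35,-0.55,0,0,0,0]]'
python3 - <<'E'
from h import *
a=optics.camera("scene")["pixels"][90:270,150:430,::-1]
cv2.imwrite("pics/final.png",cv2.resize(a,None,fx=2.8,fy=2.8,interpolation=cv2.INTER_CUBIC))
E
```

```text
time: 34.33
ee_pos: [0.6379, -0.1739, 0.2294]
eef_rot: [0.709, 0.705, -0.0, 0.0]
ft_force: [-0.1, -0.5, -0.5]
width: 0.0727
grip_force: 0.0
time: 35.2
ee_pos: [0.6376, -0.1739, 0.3275]
eef_rot: [0.709, 0.705, -0.0, -0.001]
ft_force: [-0.0, 0.1, -0.3]
width: 0.0871
grip_force: 0.0
time: 36.2
ee_pos: [0.474, -0.0683, 0.3279]
eef_rot: [0.709, 0.705, 0.0, -0.001]
ft_force: [-0.2, 0.2, -0.2]
width: 0.0873
grip_force: 0.0
```

View pics/final.png

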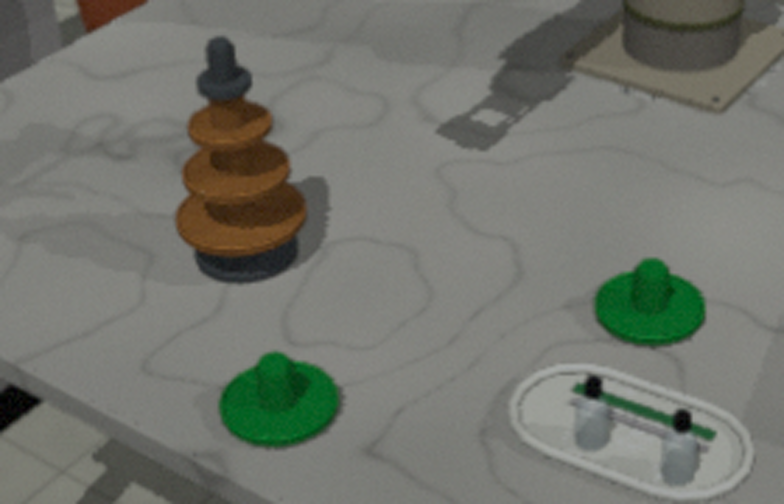

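The finished stand is upright at crop (235,160), with the large tray, medium tray, small tray and knob stacked in order. The bottles (crop 593,410 and 682,445) are still standing and the green decoys have not moved.

```bash
python3 -c "
from bench import r
print(r.close_job())"
```

```text
the job is handed in; nothing more can be done
None
```

I built the stand in order (large tray, medium tray, small tray, knob) and handed it in at about 36 s; each piece seated at its expected height, the bottles were still standing in the last picture, and no judging result came back.

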